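# Fetch the salt mill from behind the tin and the canister

### The job

The salt mill is stuck at the back of the wooden organiser, behind the tall black tin and the tall white canister. Stand those two upright aside on the bare worktop, fetch the salt mill and seat it in the free recess of the little wooden tray beside the pepper mill; only then put the tin and the canister back, each into the bay it came from. Leave the spice jars, the pepper mill and the drinking glass standing where they are, and tip nothing over.

Things in the scene. Friction and masses are not known exactly. Their poses are not given: they have to be found in the camera images.
- organiser: Fixed pale wooden box, open on top, 245 (x) x 218 (y) mm; origin: centre of its underside; x points to its back. Floor 8 mm, walls 5 mm thick, 60 mm high. In front two bays 146 (x) x 88 (y) mm, centres (-44.5, +-60) mm, a slot between: tin in one bay, canister in the other. Behind, at x = +75.5 mm, three cells 84 mm deep: salt mill at y = 0 (67 mm wide), spice jars at y = +-64 mm.
- mill_tray: Fixed darker wooden tray for the mills, left or right of the organiser, a slab 168 (x) x 92 (y) x 18 mm turned any way; origin: centre of its underside. Two round recesses 68 mm across, 9 mm deep (floor 9 mm above the worktop), rims chamfered: the one at (+40, 0) mm in its frame holds the pepper mill, the one at (-40, 0) mm is free for the salt mill.
- tin: Loose black rectangular tin, 130 (x) x 71 (y) x 188 (z) mm, 0.25 to 0.45 kg, lid fixed; origin at the centre of its underside, z up. It stands in a front bay of the organiser with its length along the organiser's x; grasp it across the 69 mm, near the top. Worktop to stand things on: x 0.36 to 0.67, y -0.39 to +0.40 m in the world; the microwave is beyond.
- canister: Loose white stoneware canister with a flat pale wooden lid (fixed), 118 (x) x 66 (y) x 183 (z) mm, 0.35 to 0.6 kg; origin at the centre of its underside, z up. It stands in the other front bay, length along the organiser's x; grasp it across the 66 mm, near the top.
- salt_mill: Loose wooden salt mill, the shorter mill, 58 mm across the foot, 110 mm tall, 0.18 kg; head 49 mm across from 80 to 99 mm above its underside, a 12 mm metal button above (the head does not turn); origin: centre of its underside, z up. In the middle back cell, 16 mm from head to each spice jar; with the front bays empty, grasp the head along the organiser's x.
- pepper_mill: Bystander: loose wooden pepper mill, 58 mm across, 150 mm tall, standing in the other recess of the mill tray; origin at the centre of its underside.
- spice_left: Bystander: loose glass spice jar with a green cap, 46 mm across, 106 mm tall, in the organiser's back row at its +y end; origin at the centre of its underside.
- spice_right: Bystander: loose glass spice jar with a green cap, 46 mm across, 106 mm tall, in the organiser's back row at its -y end; origin at the centre of its underside.
- tumbler: Bystander: loose straight drinking glass, 63 mm across, 123 mm tall, on the worktop near the right end of the microwave; origin at the centre of its underside.
Things that resemble listed ones, but are neither listed nor needed, are in the scene too. Leave any yellow look-alike of the salt_mill alone.

How it is judged:
By the outcome, as a careful person would: the job done as asked, in the order asked, and still so for the second after the job is handed in, with the robot touching nothing.
It also fails if it takes over 141 s, if anything falls off the work surface, if the arm or the gripper's body presses on something with over 40 N, if the wrist force passes 120 N, or if a joint passes its speed limit or range.

### The arm

A 6-joint arm with a two-finger parallel gripper is mounted at the origin on a cart in front of the work surface, level with it; the furniture and walls round the work are solid. World frame = base frame: x ahead of the robot, y to its left, z up, the work surface at z = 0. Lengths are in m, angles in rad, forces in N, time in s.
With the tool pointing down it reaches from about 0.375 to 0.9 m from the base axis. Payload 3.1 kg.
Tool frame: the origin (TCP) lies on the centre line of the jaws, within the pads' length; the fingertips stand 22 mm ahead of it and the grasp point (between the pads) lies 3 mm ahead of it; z points along the fingers, x is the direction in which the jaws open and shut, and the axes are right-handed (so a half turn about z gives the same grasp; the last joint's range is limited). The gripper opens to 87 mm and grips with 3 to 60 N. Pads are 19 mm wide; open, the fingers measure 117 mm over their backs; the gripper's body (75 mm by 190 mm) begins 51 mm behind the grasp point.
Start: joints at [1.115, 0.527, 1.433, -0, 1.181, -0.178], TCP at [0.171, 0.601, 0.245] pointing down, gripper open.
Joint ranges: [-3.08, 3.08], [-0.75, 2.2], [0.22, 2.44], [-1.43, 4.57], [0, 2.65], [-2.85, 2.85]. Speed limits (rad/s): [2.79, 2.79, 3.14, 3.14, 3.14, 3.14].

### API

Orientations are given as a unit quaternion [x, y, z, w].
In Python, from rig import robot, camera, order gives the robot as it stands.
- The arm moves only by the shell command python3 -m pendant 'ROWS' [OPENING] [FORCE]. ROWS is JSON, a list of rows, each a list of 2 entries, a list of its own where there are three numbers: the shift along the tool's x, y, z in mm, then the turn about the tool's z in degrees. A call has 1 to 8 rows; each row shifts and turns the commanded pose from where the row before left it, along the tool's axes as they then stand; what a row does not reach is not made up. A row lasts 1/8 s, in which the tool goes at most 62.5 mm and 10.7 degrees, less where a joint would pass 70% of its speed; a pose out of reach is approached as far as the arm can. A call with a gripper value outside its range is refused whole. OPENING is the finger opening in mm, from 0 to 87, set as the call begins (- or left out, the last holds). The fingers move at their own pace and stop on an object; FORCE is the grip in N (left out, the last holds). Time passes only in rows, so rows that do not move let the fingers close. It gives the time, the measured TCP pose, the force and the opening at its end, in the units of the state.
- robot.get_obs(): the state, without advancing time (a new reading comes with each control period).
- camera(name): name is "side" or "top"; returns a dict with "pixels" (420x560x3 uint8, blue, green, red), "mtx" (3x3 intrinsics, pixels), "k1" (the pictures are not rectified: a ray, as slopes to the right and down, at radius r is drawn at 1 + k1 r^2 times it, then the intrinsics apply), "R" (3x3) and "t" (3): a world point X has camera coordinates R X + t. Camera axes: x right, y down, z forward; pixel columns grow to the right and rows downward; lengths in m; the calibration is good to about 2 mm. A picture is of the moment at which its call begins. There is no depth.
- order.hand_in(): hands the job in, once; it reports no verdict.
The state is a dict: "time": time; "q": joint angles; "joint_velocities": joint speeds; "joint_torque": joint torques, N m; "position": TCP position; "tool_rot": TCP orientation; "ft_force": force on the tool from outside, world axes, zero at the start; "moment": the same for the moment, N m; "grip_width": finger opening in m.
Only numpy, scipy, OpenCV 4.12 (cv2) and the standard library are available. Lean on these libraries where they do the work, as an engineer would, in place of code of your own. Each camera call takes 0.05 s, during which the arm holds its last target. There are 200 camera calls.

## Working session

There is one attempt and no reset: what is moved stays moved. The work goes in short steps, Python scripts to look and compute and a shell command to move; the robot and the scene stay as the last step left them, time stands still between calls to the robot, and variables do not carry over. Pictures are saved under pics/ and viewed, about 12 in all and at most 16, crops included, and the job is handed in when it is done.

```bash
ls; mkdir -p pics; python3 - <<'E'
from rig import robot, camera
import cv2,pickle
for n in("side","top"):
    c=camera(n); cv2.imwrite(f"pics/{n}0.png",c["pixels"]); pickle.dump(c,open(n+"0.pkl","wb"))
    print(n,c["mtx"],c["k1"],c["R"],c["t"])
o=robot.get_obs();print(o)
E
```

```text
pics
side [[380.08427132   0.         283.99138132]
 [  0.         380.08427132 209.17451638]
 [  0.           0.           1.        ]] -0.0391789084428097 [[ 0.70243784 -0.71172719  0.00504901]
 [-0.5362616  -0.53390003 -0.65373868]
 [ 0.46797926  0.4565032  -0.75670354]] [-0.40981828  0.36232687  0.67602653]
top [[408.85276891   0.         280.08210298]
 [  0.         408.85276891 209.3243586 ]
 [  0.           0.           1.        ]] -0.12330578068479324 [[-0.00442242 -0.99996513  0.00708349]
 [-0.98749031  0.00325053 -0.15764617]
 [ 0.15761765 -0.00769205 -0.98747026]] [0.00311421 0.56838716 0.97650672]
{'time': 0.1, 'q': array([ 1.11548882e+00,  5.28365229e-01,  1.43378963e+00,  1.60669562e-07,
        1.18140922e+00, -1.78513409e-01]), 'joint_velocities': array([-2.51726607e-04, -1.12107672e-03, -3.82558501e-03,  1.89224939e-04,
        2.70100521e-04,  7.52869959e-05]), 'joint_torque': array([ 2.64656956e-04, -4.40985954e+01, -1.77150947e+01,  6.35034358e-02,
        5.34479634e-02, -5.76436469e-05]), 'position': array([0.17049495, 0.60064324, 0.24366943]), 'tool_rot': array([ 7.97894730e-01,  6.02796009e-01, -8.79540191e-04,  4.45021110e-04]), 'ft_force': array([ 0.75491985, -0.44706174,  0.02405289]), 'moment': array([ 0.0598046 ,  0.04604095, -0.00803834]), 'grip_width': 0.08680761236661479}
```

View pics/side0.png

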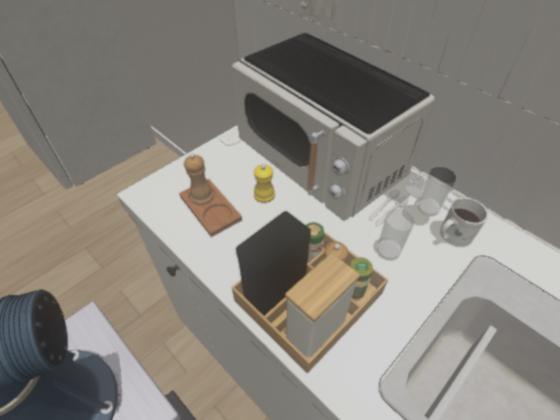

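View pics/top0.png

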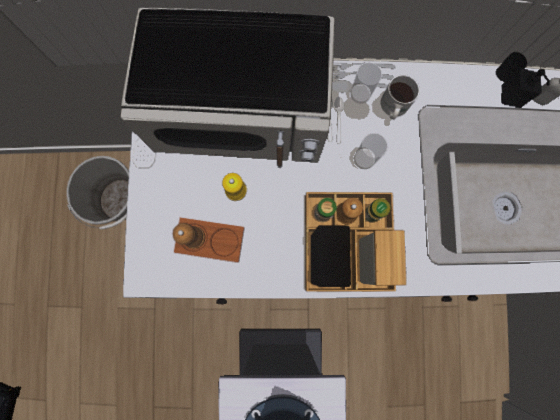

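The top view shows the organiser, spanning (306,193) to (394,290). The black tin is in its left (+y) front bay and the canister in its right one. Candidates for the salt mill:
- Wooden mill at (352,208) in the middle back cell, between the green caps: this fits the description.
- Yellow mill at (232,184): the look-alike.
- Taller wooden mill at (186,234) on the tray: the pepper mill.

The free recess is at (224,242). Next I'll check a close crop.

```bash
cat > h.py <<'E'
import numpy as np,cv2,pickle
def P(c,X):
    X=np.atleast_2d(X)@c["R"].T+c["t"]; s=X[:,:2]/X[:,2:]
    s=s*(1+c["k1"]*(s**2).sum(1,keepdims=True))
    return s@c["mtx"][:2,:2].T+c["mtx"][:2,2]
def ray(c,p):
    u=cv2.undistortPoints(np.array([[p]],float),c["mtx"],np.array([c["k1"],0,0,0,0]))[0,0]
    return -c["R"].T@c["t"], c["R"].T@np.array([u[0],u[1],1])
def W(c,p,z):
    o,d=ray(c,p); return o+d*(z-o[2])/d[2]
def load(n): return pickle.load(open(n+".pkl","rb"))
def crop(c,x0,y0,x1,y1,k,f):
    cv2.imwrite(f,cv2.resize(c["pixels"][y0:y1,x0:x1],None,fx=k,fy=k,interpolation=cv2.INTER_CUBIC))
E
python3 - <<'E'
from h import *
c=load("top0")
crop(c,295,180,415,300,5,"pics/org.png")
crop(c,165,165,265,270,5.5,"pics/tray.png")
E
```

```text
(no output)
```

View pics/org.png

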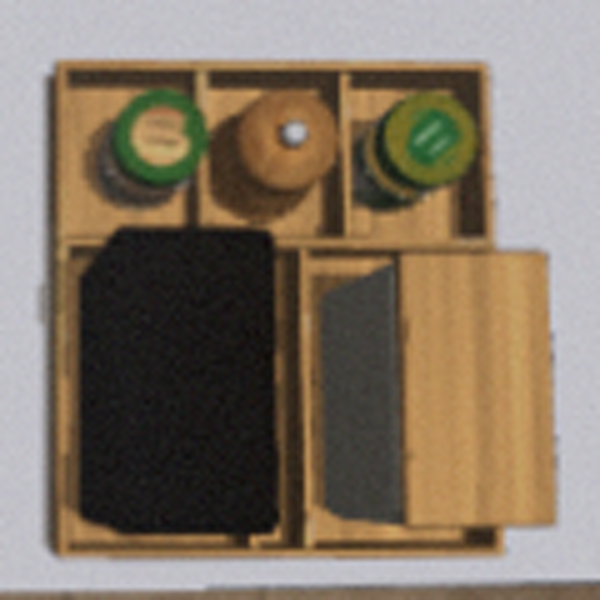

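View pics/tray.png

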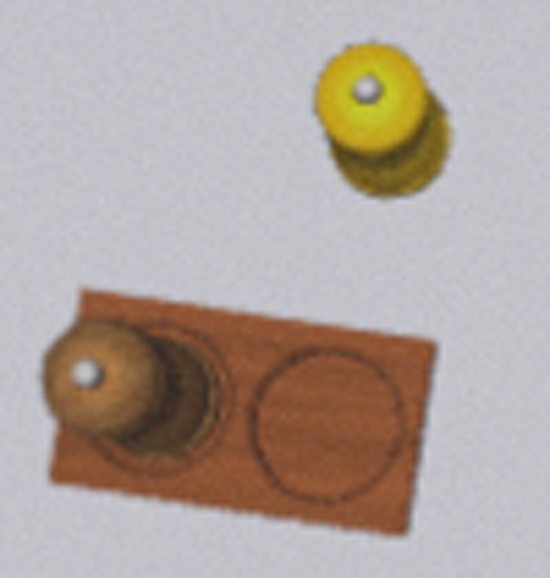

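```bash
python3 - <<'E'
from h import *
c=load("top0"); s=load("side0")
print(-c["R"].T@c["t"],-s["R"].T@s["t"])
f=lambda u,v,x0,y0,k:((u+.5)/k-.5+x0,(v+.5)/k-.5+y0)
O=lambda u,v,z:W(c,f(u,v,295,180,5),z).round(4)
T=lambda u,v,z:W(c,f(u,v,165,165,5.5),z).round(4)
for p in[(55,62),(490,62),(503,552),(53,552)]:print("org",O(*p,.06))
for p in[(277,235),(279,530),(80,275),(82,520),(120,230)]:print("tin",O(*p,.188))
for p in[(403,252),(550,252),(555,525),(404,525)]:print("can",O(*p,.183))
print("salt btn",O(294,132,.118),"jar",O(160,138,.114),O(430,138,.114))
for p in[(82,289),(437,343),(408,535),(50,482)]:print("tray",T(*p,.018))
print("recess",T(328,424,.018),"pep",T(88,373,.159),"yellow",T(367,90,.11))
im=c["pixels"][180:300,295:415].astype(float); im=np.clip((im)*5,0,255).astype("uint8")
a=cv2.resize(im,None,fx=4,fy=4,interpolation=cv2.INTER_CUBIC)
im=s["pixels"][200:370,225:395].astype(float)
b=cv2.resize(np.clip(im*1.6,0,255).astype("uint8"),(480,480),interpolation=cv2.INTER_CUBIC)
b[:,:]=b; cv2.imwrite("pics/en.png",cv2.resize(np.hstack([a,b]),(800,400)))
E
```

```text
[0.4073759  0.00877789 1.05385334] [ 0.16580745 -0.40684076  0.75048793]
org [ 0.6093 -0.0625  0.06  ]
org [ 0.6091 -0.2814  0.06  ]
org [ 0.3668 -0.2774  0.06  ]
org [ 0.3697 -0.0584  0.06  ]
tin [ 0.5076 -0.1475  0.188 ]
tin [ 0.3828 -0.145   0.188 ]
tin [ 0.4909 -0.0626  0.188 ]
tin [ 0.3878 -0.062   0.188 ]
tin [ 0.5101 -0.0801  0.188 ]
can [ 0.5005 -0.2031  0.183 ]
can [ 0.5    -0.2681  0.183 ]
can [ 0.3828 -0.2651  0.183 ]
can [ 0.384  -0.1995  0.183 ]
salt btn [ 0.564  -0.1696  0.118 ] jar [ 0.5621 -0.1072  0.114 ] [ 0.5617 -0.235   0.114 ]
tray [0.5532 0.2596 0.018 ]
tray [0.5275 0.0928 0.018 ]
tray [0.439  0.1054 0.018 ]
tray [0.4631 0.2718 0.018 ]
recess [0.49   0.1429 0.018 ] pep [0.4993 0.2219 0.159 ] yellow [0.6264 0.1166 0.11  ]
```

View pics/en.png

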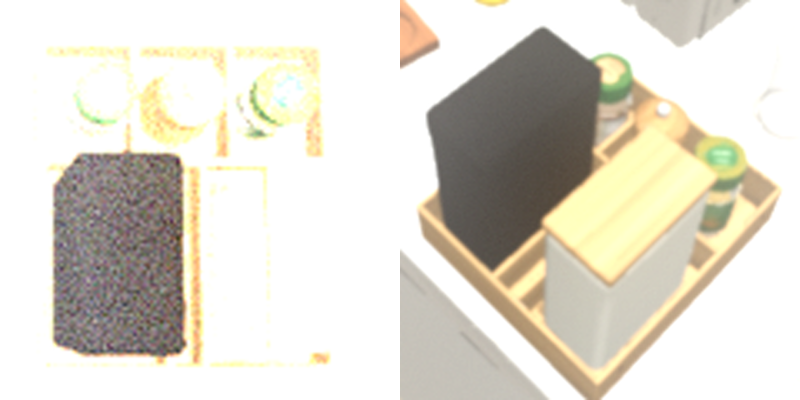

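The dark box in the contrast-boosted view is the tin, and its edges agree with its bay. The canister lid, salt mill button and free recess also fall within a few mm of where the organiser and tray geometry puts them. I'll start moving.

```bash
cat > d.py <<'E'
import sys,numpy as np
from scipy.spatial.transform import Rotation as R
from rig import robot
x,y,z,yaw=map(float,sys.argv[1:5]); o=robot.get_obs()
r=R.from_quat(o["tool_rot"]); m=r.as_matrix(); cur=np.degrees(np.arctan2(m[1,0],m[0,0]))
t=-(yaw-cur); n=r*R.from_euler('z',t,degrees=True)
e=np.array([x,y,z])-o["position"]
print("t",o["time"].round(2),"pos",o["position"].round(4),"yaw",cur.round(2),"q",o["q"].round(2))
print("shift now",(m.T@e*1e3).round(1),"turn",round(t,2),"| shift if turned first",(n.as_matrix().T@e*1e3).round(1))
E
python3 -m pendant '[[[0,0,-30],-7.5],[[0,0,-30],-7.5],[[0,0,0],0]]' 87 25; python3 d.py .445 -.109 .28 89
```

```text
time: 0.48
position: [0.1712, 0.6024, 0.3068]
tool_rot: [0.713, 0.701, 0.002, -0.001]
ft_force: [0.3, -0.4, -0.2]
grip_width: 0.087Traceback (most recent call last):
  File "d.py", line 8, in <module>
    print("t",o["time"].round(2),"pos",o["position"].round(4),"yaw",cur.round(2),"q",o["q"].round(2))
              ^^^^^^^^^^^^^^^
AttributeError: 'float' object has no attribute 'round'
```

```bash
sed -i 's/o\["time"\].round(2)/round(o["time"],2)/' d.py
python3 -m pendant '[[[-50,22,0],0],[[-50,22,0],0],[[-50,22,0],0],[[-50,22,0],0],[[-50,22,0],0],[[-50,22,0],0],[[-50,22,0],0],[[-50,22,0],0]]'; python3 d.py .445 -.109 .28 89
```

```text
time: 1.48
position: [0.3403, 0.1968, 0.3034]
tool_rot: [0.713, 0.701, -0.001, -0.001]
ft_force: [0.2, 1.2, 1.0]
grip_width: 0.087
t 1.48 pos [0.3403 0.1968 0.3034] yaw 89.05 q [ 0.24  0.12  1.89  0.    1.13 -1.32]
shift now [-304.   109.8   23.4] turn 0.05 | shift if turned first [-303.9  110.1   23.4]
```

```bash
python3 -m pendant '[[[-48,18,3],0],[[-48,18,3],0],[[-48,18,3],0],[[-48,18,3],0],[[-48,18,4],0],[[-48,15,4],0],[[-15,5,4],0],[[0,0,0],0]]'; python3 d.py .445 -.109 .21 89
python3 - <<'E'
from h import *
from rig import camera
c=camera("side"); s=camera("top")
a=c["pixels"][80:380,180:480]; b=s["pixels"][120:320,250:450]
cv2.imwrite("pics/a1.png",np.hstack([cv2.resize(a,(400,400)),cv2.resize(b,(400,400))]))
E
```

```text
time: 2.48
position: [0.4453, -0.1059, 0.2792]
tool_rot: [0.713, 0.701, -0.0, -0.002]
ft_force: [0.0, 0.5, -1.0]
grip_width: 0.0869
t 2.48 pos [ 0.4453 -0.1059  0.2792] yaw 88.98 q [-0.48  0.26  1.79  0.    1.1  -2.03]
shift now [-3.2 -0.1 69.2] turn -0.02 | shift if turned first [-3.2 -0.1 69.2]
```

View pics/a1.png

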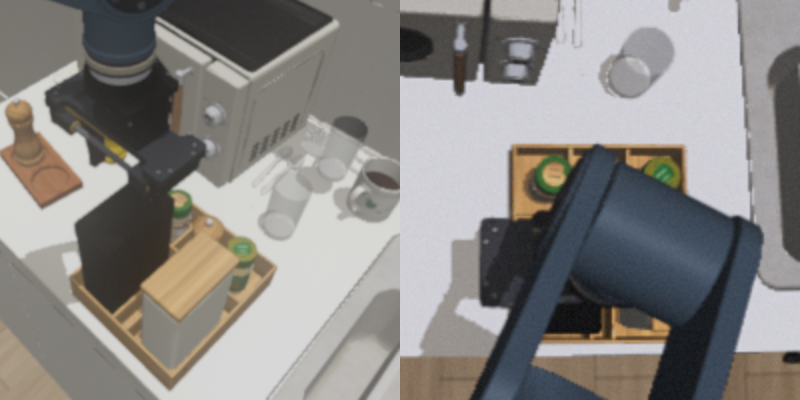

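The gripper is centred above the tin. Its long side lies along the jaw direction, so it will clear the neighbours. Lowering now.

```bash
python3 -m pendant '[[[-3,0,25],0],[[0,0,25],0],[[0,0,20],0],[[0,0,20],0],[[0,0,19],0],[[0,0,0],0]]'; python3 -m pendant '[[[0,0,0],0],[[0,0,0],0],[[0,0,0],0],[[0,0,0],0],[[0,0,0],0],[[0,0,0],0],[[0,0,0],0]]' 40 35; python3 d.py .445 -.109 .17 89
```

```text
time: 3.32
position: [0.4448, -0.1069, 0.1709]
tool_rot: [0.712, 0.702, -0.0, -0.002]
ft_force: [-0.6, 0.6, 0.7]
grip_width: 0.0869
time: 4.2
position: [0.4465, -0.1089, 0.1723]
tool_rot: [0.712, 0.702, 0.0, 0.0]
ft_force: [0.0, 2.3, 5.8]
grip_width: 0.0691
t 4.2 pos [ 0.4465 -0.1089  0.1723] yaw 89.13 q [-0.48  0.43  1.91  0.    0.8  -2.04]
shift now [-0.1 -1.5  2.3] turn 0.13 | shift if turned first [-0.1 -1.5  2.3]
```

```bash
python3 -m pendant '[[[0,0,-8],0],[[0,0,-15],0],[[0,0,-20],0],[[0,0,-20],0],[[0,0,-15],0],[[0,0,-8],0],[[0,0,0],0]]'; python3 -m pendant '[[[10,2,0],0],[[20,4,0],0],[[25,5,0],0],[[25,5,0],0],[[20,4,0],0],[[14,3,0],0],[[5,1,0],0],[[0,0,0],0]]'; python3 d.py .47 .01 .165 89
```

```text
time: 5.08
position: [0.446, -0.1091, 0.2577]
tool_rot: [0.712, 0.702, -0.0, 0.0]
ft_force: [-0.3, -0.3, -4.5]
grip_width: 0.0691
time: 6.08
position: [0.4718, 0.0097, 0.2573]
tool_rot: [0.712, 0.702, -0.0, -0.0]
ft_force: [0.3, -0.7, -3.8]
grip_width: 0.0687
t 6.08 pos [0.4718 0.0097 0.2573] yaw 89.17 q [-0.22  0.3   1.79 -0.    1.05 -1.77]
shift now [ 0.3 -1.8 92.3] turn 0.17 | shift if turned first [ 0.3 -1.8 92.3]
```

```bash
python3 -m pendant '[[[0,0,15],0],[[0,0,25],0],[[0,0,25],0],[[0,0,15],0],[[0,0,8],0],[[0,0,3],0],[[0,0,0],0],[[0,0,0],0]]'; python3 d.py .47 .01 .164 89
```

```text
time: 7.08
position: [0.4724, 0.0095, 0.1671]
tool_rot: [0.712, 0.702, 0.0, 0.001]
ft_force: [-0.6, -0.4, -3.9]
grip_width: 0.0688
t 7.08 pos [0.4724 0.0095 0.1671] yaw 89.14 q [-0.22  0.45  1.89 -0.    0.81 -1.77]
shift now [ 0.5 -2.4  3.1] turn 0.14 | shift if turned first [ 0.5 -2.4  3.1]
```

```bash
python3 -m pendant '[[[0,0,1.5],0],[[0,0,1.5],0],[[0,0,1],0],[[0,0,0],0]]'; python3 -m pendant '[[[0,0,0],0],[[0,0,0],0],[[0,0,0],0],[[0,0,0],0]]' 87;  python3 -m pendant '[[[0,0,-15],0],[[0,0,-35],0],[[0,0,-40],0],[[0,0,-20],0],[[0,0,0],0]]';python3 d.py .4415 -.232 .275 88.5
```

```text
time: 7.58
position: [0.4721, 0.0097, 0.1642]
tool_rot: [0.712, 0.702, 0.0, 0.001]
ft_force: [-2.6, 1.5, 10.1]
grip_width: 0.0688
time: 8.07
position: [0.472, 0.0096, 0.1624]
tool_rot: [0.712, 0.702, -0.0, -0.0]
ft_force: [0.6, 0.3, 0.0]
grip_width: 0.0864
time: 8.7
position: [0.4729, 0.0094, 0.2739]
tool_rot: [0.712, 0.702, 0.001, 0.002]
ft_force: [-0.3, -0.2, -0.8]
grip_width: 0.0874
t 8.7 pos [0.4729 0.0094 0.2739] yaw 89.14 q [-0.22  0.28  1.77 -0.    1.09 -1.77]
shift now [-241.8  -27.8   -1. ] turn 0.64 | shift if turned first [-242.1  -25.1   -1. ]
```

```bash
python3 -m pendant '[[[-20,-2,0],0.6],[[-40,-4,0],0],[[-45,-5,0],0],[[-45,-5,0],0],[[-45,-5,0],0],[[-35,-3,0],0],[[-12,-1,0],0],[[0,0,0],0]]'; python3 d.py .4415 -.232 .167 88.5
python3 - <<'E'
from h import *
from rig import camera
c=camera("side"); s=camera("top")
a=c["pixels"][80:380,180:480]; b=s["pixels"][120:320,230:430]
cv2.imwrite("pics/a2.png",np.hstack([cv2.resize(a,(400,400)),cv2.resize(b,(400,400))]))
E
```

```text
time: 9.7
position: [0.4405, -0.2314, 0.2715]
tool_rot: [0.717, 0.698, 0.0, -0.001]
ft_force: [0.4, 0.8, 0.5]
grip_width: 0.0872
t 9.7 pos [ 0.4405 -0.2314  0.2715] yaw 88.46 q [-0.71  0.32  1.71  0.    1.11 -2.25]
shift now [ -0.7   1.2 104.5] turn -0.04 | shift if turned first [ -0.7   1.2 104.5]
```

View pics/a2.png

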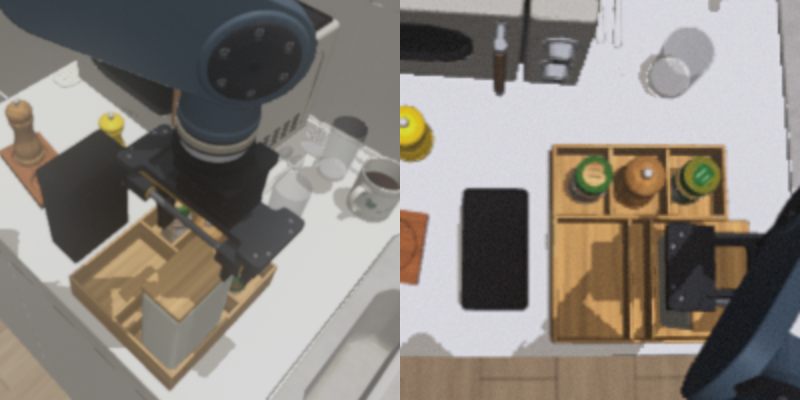

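The tin stands upright between the organiser and the tray, at about (495,250) in the right half, and the gripper is over the canister. Grasping it next.

```bash
python3 -m pendant '[[[0,1,20],0],[[0,0,30],0],[[0,0,25],0],[[0,0,20],0],[[0,0,9],0],[[0,0,0],0]]'; python3 -m pendant '[[[0,0,0],0],[[0,0,0],0],[[0,0,0],0],[[0,0,0],0],[[0,0,0],0],[[0,0,0],0],[[0,0,0],0]]' 40 40;  python3 -m pendant '[[[0,0,-8],0],[[0,0,-15],0],[[0,0,-20],0],[[0,0,-20],0],[[0,0,-15],0],[[0,0,-8],0],[[0,0,0],0]]'; python3 d.py .445 -.335 .161 88.5
```

```text
time: 10.55
position: [0.442, -0.2307, 0.1683]
tool_rot: [0.716, 0.698, 0.0, -0.001]
ft_force: [0.4, -1.0, -0.3]
grip_width: 0.0865
time: 11.42
position: [0.4421, -0.2315, 0.1691]
tool_rot: [0.716, 0.698, 0.0, 0.0]
ft_force: [-0.5, 2.4, 6.9]
grip_width: 0.0659
time: 12.3
position: [0.4418, -0.2317, 0.2545]
tool_rot: [0.716, 0.698, -0.0, 0.0]
ft_force: [-0.0, 0.4, -5.6]
grip_width: 0.0655
t 12.3 pos [ 0.4418 -0.2317  0.2545] yaw 88.54 q [-0.71  0.35  1.73 -0.    1.07 -2.25]
shift now [-103.1    5.9   93.5] turn 0.04 | shift if turned first [-103.1    5.9   93.5]
```

```bash
python3 -m pendant '[[[-10,1,0],0],[[-20,1,0],0],[[-25,1,0],0],[[-25,1,0],0],[[-15,1,0],0],[[-8,1,0],0],[[0,0,0],0]]'; python3 -m pendant '[[[0,0,15],0],[[0,0,25],0],[[0,0,25],0],[[0,0,14],0],[[0,0,7],0],[[0,0,2],0],[[0,0,0],0],[[0,0,0],0]]'; python3 d.py .445 -.335 .161 88.5
```

```text
time: 13.18
position: [0.4453, -0.3351, 0.2544]
tool_rot: [0.716, 0.698, 0.0, -0.0]
ft_force: [0.5, -0.3, -5.6]
grip_width: 0.066
time: 14.18
position: [0.4457, -0.3353, 0.1673]
tool_rot: [0.716, 0.698, -0.0, 0.001]
ft_force: [0.5, 0.3, -6.6]
grip_width: 0.0657
t 14.18 pos [ 0.4457 -0.3353  0.1673] yaw 88.54 q [-0.85  0.54  1.68 -0.    0.92 -2.39]
shift now [ 0.2 -0.7  6.3] turn 0.04 | shift if turned first [ 0.2 -0.7  6.3]
```

```bash
python3 -m pendant '[[[0,0,2],0],[[0,0,2],0],[[0,0,1],0],[[0,0,1],0],[[0,0,0],0]]'; python3 -m pendant '[[[0,0,0],0],[[0,0,0],0]]'
```

```text
time: 14.8
position: [0.4452, -0.3348, 0.1611]
tool_rot: [0.716, 0.698, -0.0, -0.0]
ft_force: [-1.9, 1.6, 1.5]
grip_width: 0.0661
time: 15.05
position: [0.4453, -0.3348, 0.1611]
tool_rot: [0.716, 0.698, -0.0, 0.0]
ft_force: [-2.4, 1.9, 4.2]
grip_width: 0.0659
```

```bash
python3 -m pendant '[[[0,0,0],0],[[0,0,0],0],[[0,0,0],0],[[0,0,0],0]]' 87;  python3 -m pendant '[[[0,0,-15],0],[[0,0,-35],0],[[0,0,-40],0],[[0,0,-30],0],[[0,0,0],0]]'; python3 -m pendant '[[[20,10,0],10],[[25,15,0],10],[[25,25,0],10],[[15,25,0],10],[[0,0,0],10],[[0,0,0],10],[[0,0,0],10],[[0,0,0],10]]';python3 d.py .564 -.1696 .25 -1
```

```text
time: 15.55
position: [0.4456, -0.3351, 0.1605]
tool_rot: [0.716, 0.698, -0.0, 0.0]
ft_force: [0.1, -0.4, 0.2]
grip_width: 0.0865
time: 16.18
position: [0.4466, -0.3362, 0.2842]
tool_rot: [0.716, 0.698, -0.0, 0.004]
ft_force: [-0.2, 0.3, 0.7]
grip_width: 0.087
time: 17.18
position: [0.5365, -0.2792, 0.2792]
tool_rot: [0.997, 0.072, -0.001, -0.001]
ft_force: [-0.2, 0.2, 0.3]
grip_width: 0.087
t 17.18 pos [ 0.5365 -0.2792  0.2792] yaw 8.21 q [-0.66  0.46  1.44  0.    1.24 -0.81]
shift now [  43.  -104.5   29.3] turn 9.21 | shift if turned first [  25.7 -110.    29.3]
```

```bash
python3 -m pendant '[[[0,0,0],9.2],[[7,-30,0],0],[[8,-40,8],0],[[8,-30,10],0],[[3,-10,10],0],[[0,0,0],0]]';python3 d.py .564 -.1696 .101 -1
python3 - <<'E'
from h import *
from rig import camera
c=camera("side"); s=camera("top")
a=c["pixels"][80:380,180:480]; b=s["pixels"][120:320,230:430]
cv2.imwrite("pics/a3.png",np.hstack([cv2.resize(a,(400,400)),cv2.resize(b,(400,400))]))
E
```

```text
time: 17.92
position: [0.5636, -0.1695, 0.251]
tool_rot: [1.0, -0.005, -0.002, -0.0]
ft_force: [0.7, -0.4, 0.4]
grip_width: 0.0871
t 17.93 pos [ 0.5636 -0.1695  0.251 ] yaw -0.59 q [-0.48  0.47  1.52 -0.    1.16 -0.47]
shift now [  0.9   0.2 150. ] turn 0.41 | shift if turned first [  0.9   0.2 150. ]
```

View pics/a3.png

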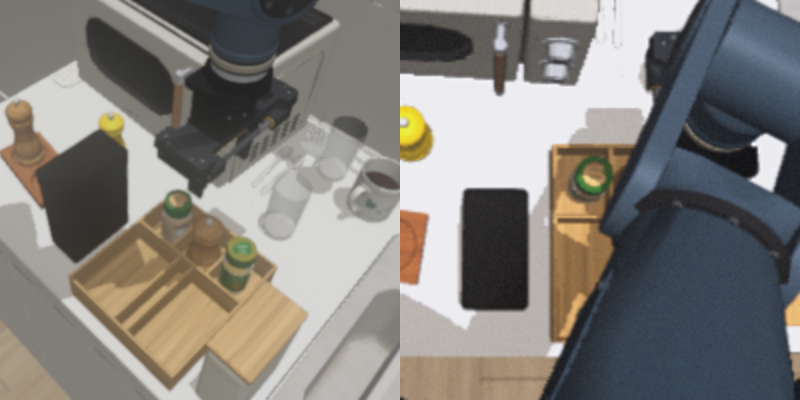

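The canister stands upright beside the organiser, and the salt mill is at (208,240) in the left half, between the jars. I'll check its position by projecting it into the side camera.

```bash
python3 - <<'E'
from h import *
c=load("side0"); print(P(c,[[.564,-.1696,.118],[.562,-.1045,.09],[.49,.143,.018]]))
E
python3 -m pendant '[[[0,0,20],0.4],[[1,0,30],0],[[0,0,30],0],[[0,0,25],0],[[0,0,0],0]]'; python3 d.py .564 -.1696 .101 -1
```

```text
[[336.85237477 245.15626288]
 [311.58169375 235.89820722]
 [217.62187049 213.71406805]]
time: 18.65
position: [0.5641, -0.1709, 0.146]
tool_rot: [1.0, -0.01, -0.002, -0.001]
ft_force: [-0.4, -0.5, 0.2]
grip_width: 0.0871
t 18.65 pos [ 0.5641 -0.1709  0.146 ] yaw -1.15 q [-0.48  0.61  1.61 -0.    0.93 -0.46]
shift now [-0.  -1.2 45. ] turn -0.15 | shift if turned first [-0.  -1.2 45. ]
```

The side camera puts the button at (336,246.5), against a predicted (336.9,245.2), so the two agree. Lowering to grasp.

```bash
python3 -m pendant '[[[0,-1,15],0],[[0,0,15],0],[[0,0,10],0],[[0,0,5],0],[[0,0,0],0]]'; python3 -m pendant '[[[0,0,0],0],[[0,0,0],0],[[0,0,0],0],[[0,0,0],0],[[0,0,0],0],[[0,0,0],0],[[0,0,0],0]]' 25 25; python3 d.py .564 -.1696 .101 -1
```

```text
time: 19.27
position: [0.5653, -0.1689, 0.1022]
tool_rot: [1.0, -0.009, -0.0, -0.0]
ft_force: [-0.9, -0.3, -0.5]
grip_width: 0.087
time: 20.15
position: [0.5653, -0.1691, 0.1026]
tool_rot: [1.0, -0.009, -0.0, -0.0]
ft_force: [-0.8, -0.8, 1.5]
grip_width: 0.0466
t 20.15 pos [ 0.5653 -0.1691  0.1026] yaw -1.06 q [-0.48  0.67  1.64 -0.    0.83 -0.46]
shift now [-1.2  0.6  1.6] turn -0.06 | shift if turned first [-1.2  0.6  1.6]
```

```bash
python3 -m pendant '[[[0,0,-6],0],[[0,0,-10],0],[[0,0,-15],0],[[0,0,-15],0],[[0,0,-15],0],[[0,0,-5],0],[[0,0,0],0]]'; python3 -m pendant '[[[0,0,-15],0],[[0,0,-30],0],[[0,0,-35],0],[[0,0,-30],0],[[0,0,-25],0],[[0,0,-15],0],[[0,0,0],0]]';python3 d.py .49 .1429 .315 8.5
```

```text
time: 21.02
position: [0.5655, -0.1691, 0.1691]
tool_rot: [1.0, -0.009, 0.0, 0.0]
ft_force: [0.5, 0.4, -2.3]
grip_width: 0.0467
time: 21.9
position: [0.5658, -0.1692, 0.3196]
tool_rot: [1.0, -0.009, 0.001, 0.001]
ft_force: [0.0, 1.0, -2.0]
grip_width: 0.0468
t 21.9 pos [ 0.5658 -0.1692  0.3196] yaw -1.06 q [-0.48  0.4   1.43  0.    1.31 -0.46]
shift now [ -81.5 -310.7    4.1] turn -9.56 | shift if turned first [ -28.8 -319.9    4.1]
```

```bash
python3 - <<'E'
from h import *
from rig import camera
c=camera("side")
crop(c,200,0,450,300,2,"pics/a4.png")
E
```

```text
(no output)
```

View pics/a4.png

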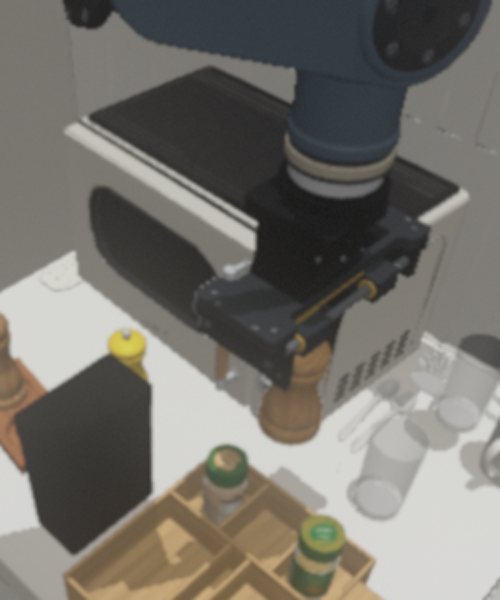

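The salt mill hangs upright in the jaws at (300,390), both jars still stand, and the tin is clear. I'll pull back in x first to avoid the microwave, then cross to the tray.

```bash
python3 -m pendant '[[[-20,0,0],0],[[-30,-5,0],0],[[-20,-25,0],0],[[-5,-40,0],0],[[0,-45,0],0],[[0,-45,0],0],[[0,-45,0],0],[[0,-40,0],0]]';python3 d.py .49 .1429 .315 -8.5
```

```text
time: 22.95
position: [0.4939, 0.0789, 0.3171]
tool_rot: [1.0, -0.009, -0.002, -0.0]
ft_force: [-0.9, 0.1, -2.1]
grip_width: 0.0466
t 22.95 pos [0.4939 0.0789 0.3171] yaw -1.04 q [-0.07  0.27  1.64  0.    1.23 -0.05]
shift now [ -5.  -63.9   2.1] turn 7.46 | shift if turned first [-13.3 -62.7   2.1]
```

```bash
python3 -m pendant '[[[0,0,0],7.5],[[-5,-20,0],0],[[-5,-25,0],0],[[-3,-14,0],0],[[0,-3,0],0],[[0,0,0],0]]';python3 -m pendant '[[[0,0,20],0],[[0,0,35],0],[[0,0,35],0],[[0,0,35],0],[[0,0,30],0],[[0,0,15],0],[[0,0,5],0],[[0,0,0],0]]';python3 d.py .49 .1429 .104 -8.5
python3 - <<'E'
from h import *
from rig import camera
c=camera("side"); s=camera("top")
a=c["pixels"][100:260,140:300]; b=s["pixels"][150:290,150:290]
cv2.imwrite("pics/a5.png",np.hstack([cv2.resize(a,(400,400)),cv2.resize(b,(400,400))]))
E
```

```text
time: 23.7
position: [0.4913, 0.1402, 0.3182]
tool_rot: [0.997, -0.075, -0.0, 0.0]
ft_force: [0.1, 0.3, -2.2]
grip_width: 0.0469
time: 24.7
position: [0.4919, 0.1404, 0.144]
tool_rot: [0.997, -0.075, 0.001, -0.0]
ft_force: [-0.3, -0.4, -1.7]
grip_width: 0.0466
t 24.7 pos [0.4919 0.1404 0.144 ] yaw -8.57 q [ 0.06  0.53  1.81 -0.    0.8   0.21]
shift now [-2.3 -2.2 40. ] turn -0.07 | shift if turned first [-2.3 -2.2 40. ]
```

View pics/a5.png

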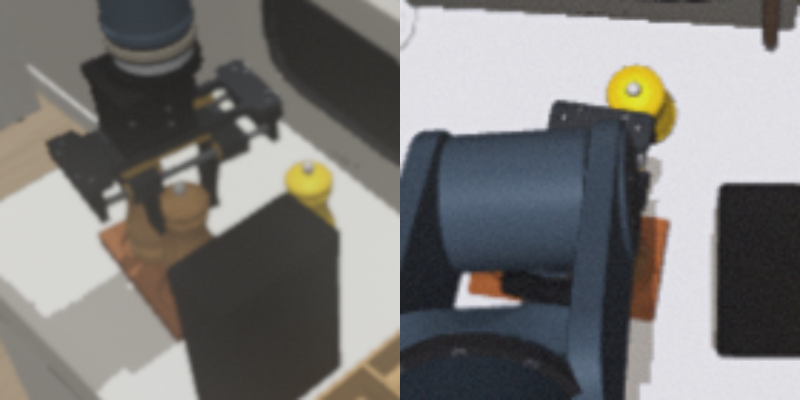

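The mill hangs over the tray, and the gripper body clears the yellow mill. Lowering with a 2 mm correction.

```bash
python3 -m pendant '[[[-1,-1,5],0],[[-1,-1,8],0],[[0,0,8],0],[[0,0,5],0],[[0,0,3],0],[[0,0,0],0]]';python3 -m pendant '[[[0,0,3],0],[[0,0,3],0],[[0,0,2],0],[[0,0,0],0]]'; python3 d.py .49 .1429 .104 -8.5
```

```text
time: 25.55
position: [0.4895, 0.1428, 0.1142]
tool_rot: [0.997, -0.075, -0.0, 0.0]
ft_force: [-0.4, -0.3, -2.3]
grip_width: 0.0466
time: 26.05
position: [0.4895, 0.1428, 0.1064]
tool_rot: [0.997, -0.075, -0.0, 0.0]
ft_force: [-0.2, 0.3, -1.7]
grip_width: 0.0469
t 26.05 pos [0.4895 0.1428 0.1064] yaw -8.56 q [ 0.06  0.59  1.84 -0.    0.71  0.21]
shift now [ 0.5 -0.2  2.4] turn -0.06 | shift if turned first [ 0.5 -0.2  2.4]
```

```bash
python3 -m pendant '[[[0,0,1],0],[[0,0,1],0],[[0,0,1],0],[[0,0,0],0],[[0,0,0],0]]'; python3 d.py .49 .1429 .104 -8.5
```

```text
time: 26.68
position: [0.4897, 0.1428, 0.1036]
tool_rot: [0.997, -0.075, 0.0, -0.0]
ft_force: [-0.8, 0.7, -0.6]
grip_width: 0.047
t 26.68 pos [0.4897 0.1428 0.1036] yaw -8.56 q [0.06 0.6  1.84 0.   0.7  0.21]
shift now [ 0.3 -0.1 -0.4] turn -0.06 | shift if turned first [ 0.3 -0.1 -0.4]
```

The TCP height matches the recess floor; resting on the rim would read 9 mm higher. Releasing and checking.

```bash
python3 -m pendant '[[[0,0,0.5],0],[[0,0,0],0],[[0,0,0],0],[[0,0,0],0],[[0,0,0],0],[[0,0,0],0]]' 87;  python3 -m pendant '[[[0,0,-10],0],[[0,0,-30],0],[[0,0,-45],0],[[0,0,-45],0],[[0,0,-30],0],[[0,0,-10],0],[[0,0,0],0]]'; python3 -m pendant '[[[0,15,0],-10],[[0,30,0],-10],[[0,40,0],-10],[[0,40,0],-10],[[-20,35,0],-10],[[-20,30,0],-10],[[-20,20,0],-10],[[0,0,0],-10]]';python3 d.py .445 -.3355 .275 88.5
```

```text
time: 27.42
position: [0.4896, 0.1428, 0.103]
tool_rot: [0.997, -0.075, -0.0, 0.0]
ft_force: [0.2, 0.2, -0.6]
grip_width: 0.0863
time: 28.3
position: [0.4895, 0.1428, 0.2733]
tool_rot: [0.997, -0.075, 0.0, -0.0]
ft_force: [-0.8, 0.3, -0.5]
grip_width: 0.087
time: 29.3
position: [0.5194, -0.0845, 0.2709]
tool_rot: [0.811, 0.585, -0.001, -0.001]
ft_force: [-1.4, -0.3, 0.2]
grip_width: 0.0872
t 29.3 pos [ 0.5194 -0.0845  0.2709] yaw 71.59 q [-0.37  0.36  1.65 -0.    1.14 -1.62]
shift now [-261.7    8.7   -4.1] turn -16.91 | shift if turned first [-252.9  -67.8   -4.1]
```

```bash
python3 - <<'E'
from h import *
from rig import camera
c=camera("side"); s=camera("top")
a=c["pixels"][100:260,140:300]; b=s["pixels"][150:290,150:290]
cv2.imwrite("pics/a6.png",np.hstack([cv2.resize(a,(400,400)),cv2.resize(b,(400,400))]))
E
```

```text
(no output)
```

View pics/a6.png

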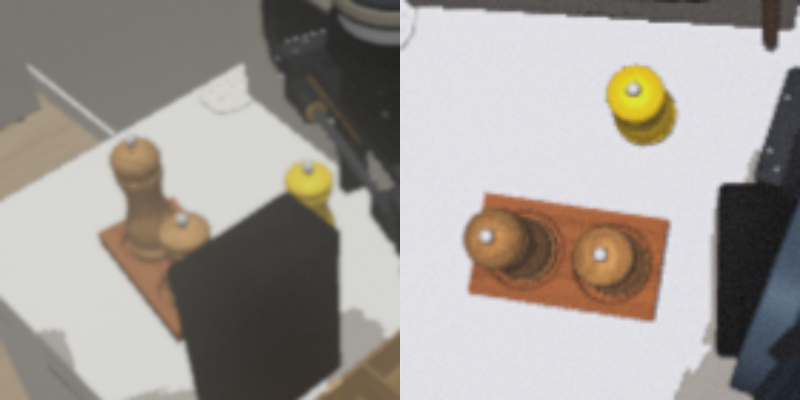

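Both mills now stand in the tray: the pepper mill at (487,237) and the salt mill at (602,255), concentric with its recess. Next is the canister.

```bash
python3 -m pendant '[[[0,0,0],-8.5],[[0,0,0],-8.4],[[-35,-10,0],0],[[-45,-13,0],0],[[-50,-13,0],0],[[-50,-13,0],0],[[-45,-12,0],0],[[-28,-7,0],0]]'; python3 -m pendant '[[[0,0,0],0]]'; python3 d.py .445 -.3355 .16 88.5
```

```text
time: 30.4
position: [0.4436, -0.3347, 0.2717]
tool_rot: [0.719, 0.695, -0.0, -0.001]
ft_force: [0.2, 0.0, -0.1]
grip_width: 0.0872
time: 30.52
position: [0.4439, -0.3347, 0.2717]
tool_rot: [0.719, 0.695, 0.0, -0.001]
ft_force: [0.3, -0.1, 0.6]
grip_width: 0.0872
t 30.52 pos [ 0.4439 -0.3347  0.2717] yaw 88.03 q [-0.85  0.4   1.57 -0.    1.17 -2.38]
shift now [ -1.    1.3 111.7] turn -0.47 | shift if turned first [ -1.    1.3 111.7]
```

```bash
python3 -m pendant '[[[-1,1,20],-0.5],[[0,0,30],0],[[0,0,30],0],[[0,0,20],0],[[0,0,10],0],[[0,0,1],0],[[0,0,0],0]]'; python3 -m pendant '[[[0,0,0],0],[[0,0,0],0],[[0,0,0],0],[[0,0,0],0],[[0,0,0],0],[[0,0,0],0],[[0,0,0],0]]' 40 40;  python3 -m pendant '[[[0,0,-8],0],[[0,0,-15],0],[[0,0,-25],0],[[0,0,-25],0],[[0,0,-15],0],[[0,0,-8],0],[[0,0,0],0]]'; python3 d.py .443 -.2305 .167 88.7
```

```text
time: 31.4
position: [0.4461, -0.3345, 0.1627]
tool_rot: [0.714, 0.7, 0.0, 0.001]
ft_force: [0.4, -0.2, -0.6]
grip_width: 0.087
time: 32.28
position: [0.4457, -0.3343, 0.1624]
tool_rot: [0.714, 0.7, 0.0, -0.0]
ft_force: [-0.2, 2.5, 4.7]
grip_width: 0.066
time: 33.15
position: [0.4455, -0.3345, 0.2581]
tool_rot: [0.714, 0.7, -0.0, 0.0]
ft_force: [-0.3, 0.8, -5.9]
grip_width: 0.0657
t 33.15 pos [ 0.4455 -0.3345  0.2581] yaw 88.84 q [-0.84  0.42  1.59 -0.    1.13 -2.4 ]
shift now [104.   -4.6  91.1] turn 0.14 | shift if turned first [104.   -4.9  91.1]
```

```bash
python3 -m pendant '[[[10,-1,0],0],[[20,-1,0],0],[[25,-1,0],0],[[25,-1,0],0],[[16,-1,0],0],[[8,0,0],0],[[0,0,0],0]]'; python3 d.py .443 -.2305 .17 88.7
python3 - <<'E'
from h import *
from rig import camera
c=camera("side"); s=camera("top")
a=c["pixels"][80:380,180:480]; b=s["pixels"][170:310,290:430]
cv2.imwrite("pics/a7.png",np.hstack([cv2.resize(a,(400,400)),cv2.resize(b,(400,400))]))
E
```

```text
time: 34.02
position: [0.4429, -0.2301, 0.2583]
tool_rot: [0.714, 0.7, -0.0, 0.0]
ft_force: [0.4, 0.8, -5.2]
grip_width: 0.0658
t 34.02 pos [ 0.4429 -0.2301  0.2583] yaw 88.9 q [-0.7   0.34  1.73 -0.    1.07 -2.25]
shift now [-0.3  0.  88.3] turn 0.2 | shift if turned first [-0.3  0.  88.3]
```

View pics/a7.png

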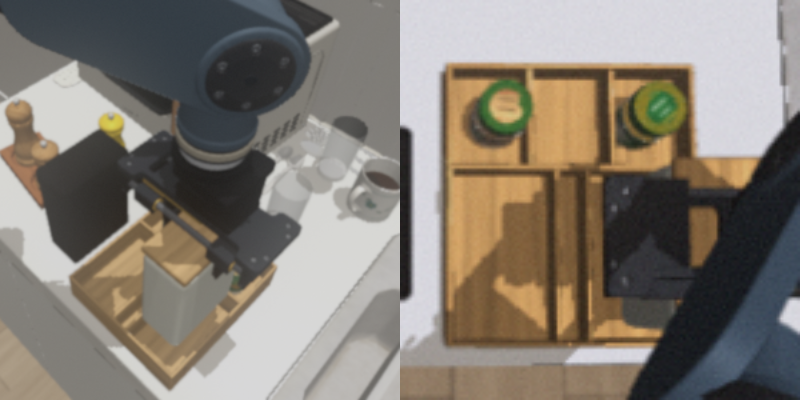

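The canister hangs over its right-hand bay, with the jars undisturbed. Lowering into the bay.

```bash
python3 -m pendant '[[[0,0,15],0],[[0,0,20],0],[[0,0,20],0],[[0,0,15],0],[[0,0,8],0],[[0,0,4],0],[[0,0,0],0],[[0,0,0],0]]';python3 -m pendant '[[[0,0,2],0],[[0,0,2],0],[[0,0,1],0],[[0,0,1],0],[[0,0,0],0],[[0,0,0],0]]'; python3 d.py .443 -.2305 .17 88.7
```

```text
time: 35.12
position: [0.4431, -0.2308, 0.1766]
tool_rot: [0.714, 0.7, 0.0, 0.001]
ft_force: [0.1, -0.3, -5.8]
grip_width: 0.0656
time: 35.88
position: [0.4427, -0.2304, 0.1704]
tool_rot: [0.714, 0.7, 0.0, 0.0]
ft_force: [-1.7, 1.1, 0.3]
grip_width: 0.0658
t 35.88 pos [ 0.4427 -0.2304  0.1704] yaw 88.84 q [-0.7   0.47  1.82  0.    0.85 -2.25]
shift now [-0.1  0.3  0.4] turn 0.14 | shift if turned first [-0.1  0.3  0.4]
```

Contact came at the expected floor height. Releasing and going to the tin.

```bash
python3 -m pendant '[[[0,0,0.5],0],[[0,0,0],0],[[0,0,0],0],[[0,0,0],0],[[0,0,0],0]]' 87;  python3 -m pendant '[[[0,0,-15],0],[[0,0,-35],0],[[0,0,-40],0],[[0,0,-20],0],[[0,0,0],0]]'; python3 -m pendant '[[[20,2,0],0],[[40,5,0],0],[[45,6,0],0],[[45,6,0],0],[[45,5,0],0],[[34,3,0],0],[[10,1,0],0],[[0,0,0],0]]'; python3 d.py .472 .0096 .163 89
```

```text
time: 36.5
position: [0.4428, -0.2305, 0.1696]
tool_rot: [0.714, 0.7, 0.0, 0.0]
ft_force: [-0.0, -1.3, 0.4]
grip_width: 0.0867
time: 37.12
position: [0.4435, -0.231, 0.281]
tool_rot: [0.714, 0.7, 0.0, 0.002]
ft_force: [-0.5, -0.1, 0.2]
grip_width: 0.0871
time: 38.12
position: [0.4748, 0.0088, 0.2787]
tool_rot: [0.714, 0.701, -0.001, -0.001]
ft_force: [0.5, -0.1, -0.4]
grip_width: 0.087
t 38.12 pos [0.4748 0.0088 0.2787] yaw 88.95 q [-0.22  0.28  1.75 -0.    1.11 -1.77]
shift now [  0.8  -2.5 115.7] turn -0.05 | shift if turned first [  0.8  -2.5 115.7]
```

```bash
python3 -m pendant '[[[1,-2,20],0],[[0,0,30],0],[[0,0,30],0],[[0,0,20],0],[[0,0,13],0],[[0,0,2],0],[[0,0,0],0]]'; python3 -m pendant '[[[0,0,0],0],[[0,0,0],0],[[0,0,0],0],[[0,0,0],0],[[0,0,0],0],[[0,0,0],0],[[0,0,0],0]]' 40 35;  python3 -m pendant '[[[0,0,-8],0],[[0,0,-15],0],[[0,0,-25],0],[[0,0,-25],0],[[0,0,-15],0],[[0,0,-8],0],[[0,0,0],0]]'; python3 d.py .4455 -.109 .17 89
```

```text
time: 39.0
position: [0.4739, 0.0086, 0.1649]
tool_rot: [0.714, 0.7, 0.0, 0.0]
ft_force: [-0.4, -0.5, -1.1]
grip_width: 0.0869
time: 39.88
position: [0.4738, 0.0091, 0.165]
tool_rot: [0.714, 0.7, 0.0, 0.0]
ft_force: [0.5, 1.2, 5.1]
grip_width: 0.0686
time: 40.75
position: [0.4733, 0.009, 0.2605]
tool_rot: [0.714, 0.7, -0.0, -0.0]
ft_force: [0.5, -0.1, -4.4]
grip_width: 0.0689
t 40.75 pos [0.4733 0.009  0.2605] yaw 88.84 q [-0.22  0.3   1.78 -0.    1.06 -1.77]
shift now [-118.5  -25.4   90.5] turn -0.16 | shift if turned first [-118.4  -25.7   90.5]
```

```bash
python3 -m pendant '[[[-10,-2,0],0],[[-20,-4,0],0],[[-28,-6,0],0],[[-28,-6,0],0],[[-20,-4,0],0],[[-12,-2,0],0],[[0,0,0],0],[[0,0,0],0]]'; python3 d.py .447 -.109 .173 89
python3 - <<'E'
from h import *
from rig import camera
c=camera("side"); s=camera("top")
a=c["pixels"][80:380,180:480]; b=s["pixels"][170:310,290:430]
cv2.imwrite("pics/a8.png",np.hstack([cv2.resize(a,(400,400)),cv2.resize(b,(400,400))]))
E
```

```text
time: 41.75
position: [0.4469, -0.1079, 0.2603]
tool_rot: [0.714, 0.7, 0.0, -0.001]
ft_force: [0.0, 0.2, -4.2]
grip_width: 0.0687
t 41.75 pos [ 0.4469 -0.1079  0.2603] yaw 88.85 q [-0.48  0.28  1.81  0.    1.05 -2.03]
shift now [-1.1  0.1 87.3] turn -0.15 | shift if turned first [-1.1  0.1 87.3]
```

View pics/a8.png

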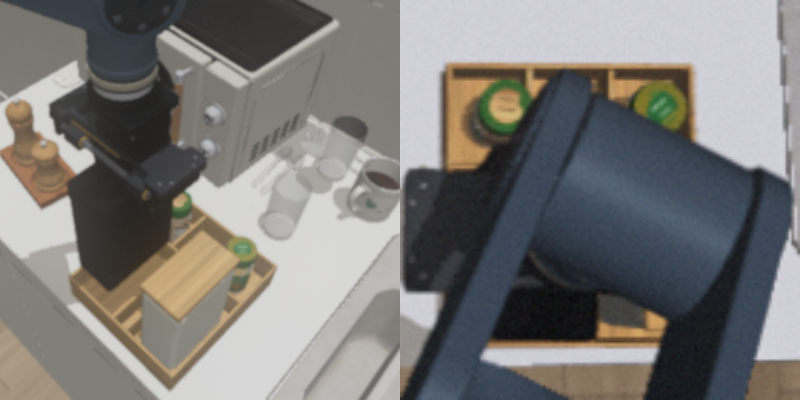

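The canister stands in its bay, the salt mill is seated in the tray, and the tin hangs over its own bay. Lowering it.

```bash
python3 -m pendant '[[[-1,0,15],0],[[0,0,20],0],[[0,0,20],0],[[0,0,15],0],[[0,0,8],0],[[0,0,3],0],[[0,0,0],0],[[0,0,0],0]]';python3 -m pendant '[[[0,0,2],0],[[0,0,2],0],[[0,0,1],0],[[0,0,1],0],[[0,0,0],0],[[0,0,0],0]]'; python3 d.py .447 -.109 .173 89
```

```text
time: 42.85
position: [0.4475, -0.1097, 0.1801]
tool_rot: [0.714, 0.7, 0.0, 0.001]
ft_force: [0.5, -0.1, -3.8]
grip_width: 0.0691
time: 43.6
position: [0.4472, -0.1095, 0.1736]
tool_rot: [0.714, 0.7, 0.0, 0.0]
ft_force: [-0.3, 0.4, -4.8]
grip_width: 0.0689
t 43.6 pos [ 0.4472 -0.1095  0.1736] yaw 88.84 q [-0.48  0.42  1.91 -0.    0.81 -2.03]
shift now [ 0.5 -0.2  0.6] turn -0.16 | shift if turned first [ 0.5 -0.2  0.6]
```

```bash
python3 -m pendant '[[[0,0,1],0],[[0,0,0.7],0],[[0,0,0],0],[[0,0,0],0]]'
```

```text
time: 44.1
position: [0.4472, -0.1095, 0.1729]
tool_rot: [0.714, 0.7, 0.0, 0.0]
ft_force: [-2.4, 2.2, 6.9]
grip_width: 0.0692
```

The tin is on the bay floor. Releasing and retreating upward, then toward the left.

```bash
python3 -m pendant '[[[0,0,0],0],[[0,0,0],0],[[0,0,0],0],[[0,0,0],0],[[0,0,0],0]]' 87;  python3 -m pendant '[[[0,0,-15],0],[[0,0,-35],0],[[0,0,-45],0],[[0,0,-35],0],[[0,0,0],0]]'; python3 -m pendant '[[[25,-5,0],0],[[45,-15,0],0],[[50,-18,0],0],[[50,-18,0],0],[[50,-18,0],0],[[50,-18,0],0],[[50,-18,0],0],[[50,-18,0],0]]';python3 -m pendant '[[[50,-20,0],0],[[50,-20,0],0],[[50,-20,0],0],[[50,-20,0],0],[[50,-20,0],0],[[30,-10,0],0],[[0,0,0],0],[[0,0,0],0]]'
python3 - <<'E'
from h import *
from rig import camera
c=camera("side"); s=camera("top")
a=c["pixels"][80:380,140:440]; b=s["pixels"][120:320,200:400]
b=s["pixels"][120:310,160:420]
cv2.imwrite("pics/a9.png",np.hstack([cv2.resize(a,(330,330)),cv2.resize(b,(452,330))]))
E
```

```text
time: 44.72
position: [0.4472, -0.1095, 0.1718]
tool_rot: [0.714, 0.7, -0.0, -0.0]
ft_force: [-0.3, -0.0, -0.5]
grip_width: 0.0865
time: 45.35
position: [0.4487, -0.1103, 0.3044]
tool_rot: [0.714, 0.7, 0.001, 0.003]
ft_force: [1.3, -0.6, -0.4]
grip_width: 0.0872
time: 46.35
position: [0.3252, 0.2642, 0.3006]
tool_rot: [0.714, 0.7, -0.001, -0.0]
ft_force: [0.4, -0.3, -0.5]
grip_width: 0.0868
time: 47.35
position: [0.2221, 0.5438, 0.3004]
tool_rot: [0.714, 0.7, -0.002, 0.001]
ft_force: [-0.1, -0.4, -0.1]
grip_width: 0.0872
```

View pics/a9.png

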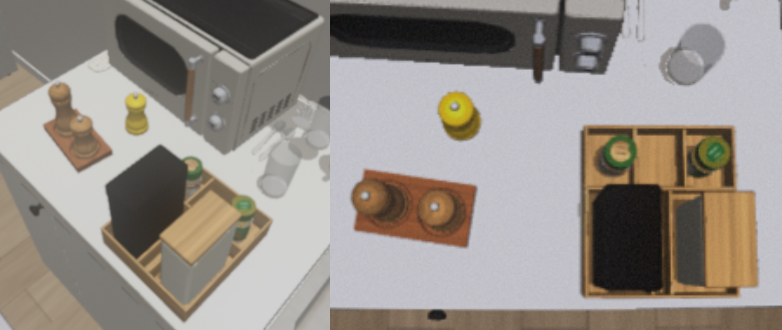

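The tin is in the left bay at (628,238), and the canister is in the right bay at (715,240). The salt mill is in the free recess at (438,208). The jars, pepper mill, yellow mill and glass stand where they were. Handing in.

```bash
python3 -c "
from rig import order
print(order.hand_in())"
```

```text
the job is handed in; nothing more can be done
None
```

The job is done and handed in at about 47 s of the 141 s allowed. I stood the tin and then the canister upright on the worktop. I then seated the salt mill in the tray's free recess, and put the canister and the tin back in their own bays.

- **Final pictures:** both cameras show everything upright, the salt mill concentric with its recess, and the pepper mill, jars, glass and yellow mill where they were. The arm was parked well clear.
- **Contact heights:** the salt mill, canister and tin each came to rest within about 1 mm of the expected height. The wrist force readings I saw stayed near 10 N or below.
- **Disagreement:** the jaws closed to 46.6 mm on the salt mill's head instead of the stated 49 mm. It held firmly and seated without trouble.
- **Measurement error:** the organiser measured about 4 mm short in x from the picture, so I set the return positions mainly from where I first grasped the tin and the canister.

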